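# Tighten the collet nut with the lugged ring wrench

## Task

A cutter has just been put in the collet chuck that stands upright in the tightening fixture, and its nut is only finger-tight. Lift the large eight-lug ring wrench up off its peg on the sloping stand, lower it over the nut so that all eight lugs drop fully home in the nut's slots (feel for them, do not force it), then swing the handle clockwise, seen from above, until the nut comes up tight. Let go and leave the wrench sitting flat on the nut; the other two wrenches stay hanging on their pegs.

Things in the scene. Friction and masses are not known exactly. Their poses are not given: they have to be found in the camera images.
- wrench: Large ring wrench, loose, 180 mm long, 0.24 kg: steel ring head, light-alloy handle. Origin: centre of the head, in the plane of the lugs' underside (the side that goes on the nut). x along the handle away from the head, z square to the ring, away from that underside. It hangs by its eye on one of three pegs, sloping 40 degrees from level: x up the slope, z up and towards the robot.
- wrench_lug (a point): Inner end of one of the wrench's eight lugs (wrench x 19.5, y 0, z 0 mm), axes as the wrench's. Ring: outer diameter 66, inner 53, z 0 to 14. Lugs stand inwards from it to a diameter of 39, each 7 wide, z 0 to 14, lower edges broken by 0.8, at 0, 45, 90.. degrees from wrench x: one lies on the handle's line.
- wrench_grip (a point): Mid-handle point 68 mm from the head's centre (wrench x 68, y 0, z 8 mm), axes as the wrench's: a good place to grip across the handle, a straight flat bar 14 wide (y -7 to 7) and 10 thick (z 3 to 13) that runs from the head to the eye. The centre of mass lies about 17 mm from the head's centre towards the handle.
- wrench_eye (a point): Centre of the eye at the handle's end (wrench x 135, y 0, z 8 mm), axes as the wrench's. Eye: 25 outer, 14 inner diameter, 10 thick. The peg through it is 8 thick, parallel to wrench z, and stands 13 mm out of it; drawn 30 mm along its own z the wrench is free of the peg.
- small_wrench: Not for this job: small ring wrench with six lugs, head 45 mm outer diameter, 170 mm long, loose, hanging on another peg. Origin and axes as the large wrench's; the same handle and eye. It stays hanging.
- hook_spanner: Not for this job: hook spanner, an open half-round head of 68 mm outer diameter with one lug, loose, hanging on another peg. Origin and axes as the large wrench's; the same handle and eye. It stays hanging.
- stand: Sloping plywood stand, fixed, 350 mm wide (y), 175 deep, 170 high, its face sloping 40 degrees from level. Origin on the table; the heads' origins hang 62 mm above it. x points from the low front to the high back. Three steel pegs, 95 mm apart along y, square to the slope. Under the handles, from 16 to 120 mm along wrench x, it is open for fingertips to at least 25 mm below the handle.
- fixture: Grey cast tightening fixture, fixed, base 110 x 110 mm, body 76 diameter to 50 mm height. A steel tool holder (63 diameter) is clamped upright in it, with the collet nut on top. Origin: centre of the base on the table. z up, on the nut's axis.
- nut_seat (a point): On the nut's axis at the height of its shoulder, 104 mm above the table, z up. Fully home, the wrench's origin is here, the lugs resting on the shoulder (63 diameter). Site fixed to the fixture: it does not show how the nut is turned. The slots' angle is random and not reported (the holder is clamped at any angle): see it, or feel for it.
- nut_crown (a point): On the nut's axis at the top of its slotted crown, 12 mm above the shoulder, fixed as nut_seat. Crown 50 diameter; eight equal radial slots 45 degrees apart, 9.5 wide, open above and outside, down to the shoulder, inwards to 36 diameter, top edges broken by 0.8. A lug has 1.25 play each side. Until lugs meet slots the centred wrench rides on the crown; turned to them under a few N it drops in.
- cutter_top (a point): Tip of the cutter in the collet, on the nut's axis, 40.5 mm above the shoulder; cutter 12 diameter, collet face 29 diameter up to 14.5 mm above the shoulder. The wrench's ring goes down over it. Fixed as nut_seat.
- nut (a joint): How far the nut is screwed down, rad; grows as it turns clockwise seen from above. It starts between 0.1 and 0.3; 0.8 is tight, a solid stop. About 0.45 N m of friction holds it and it stays where it is left.

How it is judged (in metres and radians):
On the way, in this order (a step that is already met when the one before it is completed fails the run):
1. the large wrench is off its peg and clear of the stand (distance of each of wrench_eye, wrench from where it was at the start of the episode above 0.06 m), for 0.1 s.
2. the wrench is down over the nut, all eight lugs home in the slots, the nut not yet tight (z of wrench in the frame of nut_seat below 0.004 m and horizontal distance between wrench and nut_seat below 0.004 m and angle between wrench's own z axis and vertical below 0.1 rad and value of joint nut below 0.7 rad), for 0.1 s.
3. the nut is tight (value of joint nut above 0.74 rad), for 0.1 s.
At the end, for the whole second after the job is handed in: The nut is tight (joint nut above 0.74 rad); the large wrench sits at rest and released on it, lugs fully home: its origin within 4 mm of the nut's seat in height and sideways, within 0.1 rad of flat; the other two wrenches still hang within 30 mm of where they were (value of joint nut above 0.74 rad and z of wrench in the frame of nut_seat below 0.004 m and horizontal distance between wrench and nut_seat below 0.004 m and angle between wrench's own z axis and vertical below 0.1 rad and linear speed of wrench below 0.02 m/s and distance of each of small_wrench, hook_spanner from where it was at the start of the episode below 0.03 m); the robot touches nothing.
It fails at once if the wrench is forced on the nut or the fixture: more than 45 N between them while its lugs are not home (contact force between wrench and fixture above 45 N and z of wrench in the frame of nut_seat above 0.006 m).
It fails at once if another wrench is knocked off its peg (distance of any of small_wrench, hook_spanner from where it was at the start of the episode above 0.05 m).
It also fails if it takes over 64 s, if anything falls off the work surface, if the arm or the gripper's body presses on something with over 40 N, if the wrist force passes 120 N, or if a joint passes its speed limit or range.

## Robot

A 7-joint arm with a two-finger parallel gripper is mounted at the origin on the work surface. World frame = base frame: x ahead of the robot, y to its left, z up, the work surface at z = 0. Lengths are in m, angles in degrees, forces in N, time in s.
With the tool pointing down it reaches from about 0.425 to 0.875 m from the base axis. Payload 4.7 kg.
Tool frame: the origin (TCP) lies midway between the tips of the shut fingers; the grasp point (between the pads) lies 19 mm behind it; z points along the fingers, y is the line along which they close (so a half turn about z gives the same grasp; the last joint's range is limited). The gripper opens to 87 mm and grips with 3 to 60 N. Pads are 19 mm wide; open, the fingers measure 117 mm over their backs; the gripper's body (75 mm by 190 mm) begins 51 mm behind the grasp point.
Start: joints at [-65.14, 18.392, -4.016, 83.108, 1.295, 78.541, -3.26], TCP at [0.265, 0.594, 0.223] pointing down, gripper open.
Joint ranges: [-163.93, 163.93], [-17.29, 119.83], [-79.2, 71.16], [3.27, 140.29], [-89.18, 269.18], [5.43, 117.66], [-154.24, 154.24]. Speed limits (degrees/s): [147.25, 147.25, 180, 180, 180, 180, 180].

## Interface

Orientations are given as a 3x3 rotation matrix whose columns are the frame's x, y, z axes.
In Python, from plant import r gives the robot as it stands.
- The arm moves only by the tool send_rows, never from a script. Its argument "commands" is text: rows parted by semicolons, each of 7 numbers parted by spaces: the closure, from -1 (fully open) to 1 (shut), then the shift along the world's x, y, z in fractions of the full range, 1 being 1 m, then the turn, a rotation vector about the world's x, y, z in normalised numbers (1 is pi rad). In form: jaw x y z ax ay az; .... A call has 1 to 20 rows; each row is the pose to reach, as a shift and turn from the pose commanded when the call began; what a row does not reach only later rows make up. A row lasts 1/12 s, in which the tool goes at most 41.7 mm and 7.16 degrees, less where a joint would pass 70% of its speed; a pose out of reach is approached as far as the arm can. A call with a gripper value outside its range is refused whole. The fingers move at their own pace and stop on an object; "grip_force" is the grip in N (left out, the last holds). Time passes only in rows, so rows that repeat a pose let the fingers close. It gives the time, the measured TCP pose, the force, the opening and the grip force at its end, in the units of the state.
- r.get_state(): the state, without advancing time (a new reading comes with each control period).
- r.snapshot(name): name is "scene" or "top"; returns the picture (384x512x3 uint8, red, green, blue); there is no depth.
- r.camera_model(name): a dict with "camera_matrix" (3x3 intrinsics, pixels), "distortion" ([k1, k2, p1, p2, k3] as OpenCV has them; the pictures are not rectified), "T" (4x4, takes a point from camera to world coordinates). Camera axes: x right, y down, z forward; pixel columns grow to the right and rows downward; lengths in m; the calibration is good to about 2 mm. A picture is of the moment at which its call begins. camera_model takes no time and is no camera call.
- r.hand_in(): hands the job in; it is judged then, once.
The state is a dict: "time": time; "joints": joint angles; "joint_vel": joint speeds; "tau": joint torques, N m; "tcp_pos": TCP position; "orientation": TCP orientation; "ft_force": force on the tool from outside, world axes, zero at the start; "torque": the same for the moment, N m; "opening": finger opening in m; "grasp_force": force on a finger pad.
Only numpy, scipy, OpenCV 4.12 (cv2) and the standard library are available. Lean on these libraries where they do the work, as an engineer would, in place of code of your own. Each camera call takes 0.05 s, during which the arm holds its last target. There are 200 camera calls.

## Working session

There is one attempt and no reset: what is moved stays moved. The work goes in short steps, Python scripts to look and compute and a tool call to move; the robot and the scene stay as the last step left them, time stands still between calls to the robot, and variables do not carry over. Pictures are saved under pics/ and viewed, at most 10 in all, crops included, and the job is handed in when it is done.

Besides the shell and the picture viewer there is one more tool, called after ">>>" in YAML: its name, and indented under it one key for each argument. send_rows: Moves the arm, as the interface text tells. Its arguments: {"type":"object","properties":{"commands":{"type":"string"},"grip_force":{"type":"number"}},"required":["commands"]}

```bash
mkdir -p pics; ls; python3 - <<'E'
from plant import r
import cv2,numpy as np
np.set_printoptions(precision=4,suppress=True)
for n in("scene","top"):
    cv2.imwrite(f"pics/{n}0.png",r.snapshot(n)[:,:,::-1]); m=r.camera_model(n); print(n,m)
print(r.get_state())
E
```

```text
pics
scene {'camera_matrix': array([[408.8114,   0.    , 259.37  ],
       [  0.    , 408.8114, 193.0829],
       [  0.    ,   0.    ,   1.    ]]), 'distortion': array([0.0187, 0.    , 0.    , 0.    , 0.    ]), 'T': array([[ 0.7852,  0.4617, -0.4126,  0.9734],
       [ 0.6192, -0.5838,  0.5251, -0.4396],
       [ 0.0016, -0.6678, -0.7443,  0.8071],
       [ 0.    ,  0.    ,  0.    ,  1.    ]])}
top {'camera_matrix': array([[437.0829,   0.    , 254.3092],
       [  0.    , 437.0829, 186.2903],
       [  0.    ,   0.    ,   1.    ]]), 'distortion': array([-0.1458,  0.    ,  0.    ,  0.    ,  0.    ]), 'T': array([[-0.0263, -0.9979,  0.0597,  0.4954],
       [-0.9995,  0.0251, -0.0209,  0.0626],
       [ 0.0194, -0.0602, -0.998 ,  1.1434],
       [ 0.    ,  0.    ,  0.    ,  1.    ]])}
{'time': 0.1, 'joints': array([-65.1392,  18.4364,  -4.0151,  83.1687,   1.2958,  78.5407,
        -3.2586]), 'joint_vel': array([-0.1208, -0.1113,  0.0682, -0.19  ,  0.0058,  0.0587,  0.0511]), 'tau': array([ -0.0005, -49.2574,  -0.4061, -31.34  ,  -0.0642,   0.0394,
         0.0001]), 'tcp_pos': array([0.2648, 0.5931, 0.2215]), 'orientation': array([[-0.9132,  0.4075, -0.0006],
       [ 0.4075,  0.9132, -0.0016],
       [-0.0001, -0.0018, -1.    ]]), 'ft_force': array([ 0.1818,  0.8202, -0.9255]), 'torque': array([ 0.0633, -0.0259,  0.0122]), 'grasp_force': 0.0, 'opening': 0.08649100132471937}
```

View pics/scene0.png

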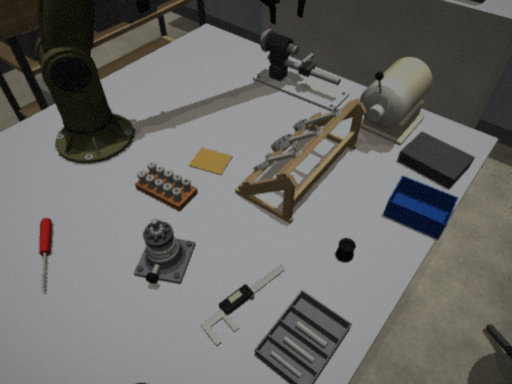

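View pics/top0.png

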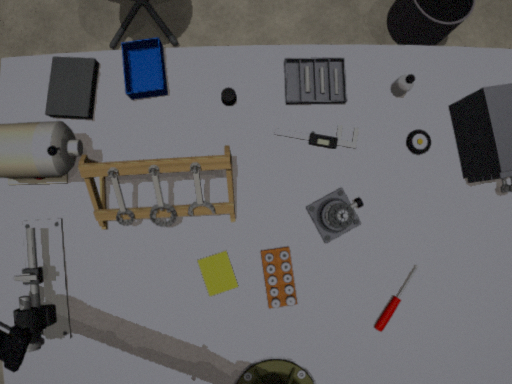

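The scene picture shows the fixture around (165,250) and the sloping stand at (305,150). In the top picture, the stand's heads are at about (125,217), (163,215) and (202,208), and the nut is at about (338,214). I'll enlarge both.

```bash
python3 - <<'E'
import cv2,numpy as np
t=cv2.imread("pics/top0.png");s=cv2.imread("pics/scene0.png")
a=cv2.resize(t[150:230,95:245],(750,400),interpolation=cv2.INTER_CUBIC)
a2=cv2.resize(t[180:250,300:370],(400,400),interpolation=cv2.INTER_CUBIC)
b=cv2.resize(s[95:205,240:370],(650,550),interpolation=cv2.INTER_CUBIC)
cv2.imwrite("pics/c1.png",a);cv2.imwrite("pics/c2.png",b)
b2=cv2.resize(s[210:290,130:200],(350,400),interpolation=cv2.INTER_CUBIC)
cv2.imwrite("pics/c3.png",np.hstack([a2,b2]))
E
```

```text
(no output)
```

View pics/c1.png

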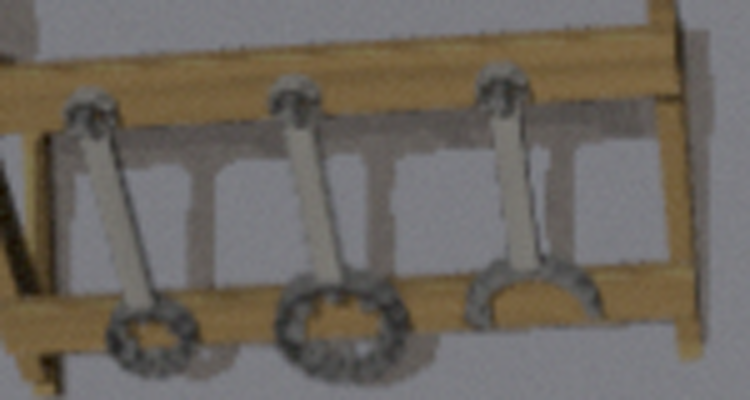

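View pics/c2.png

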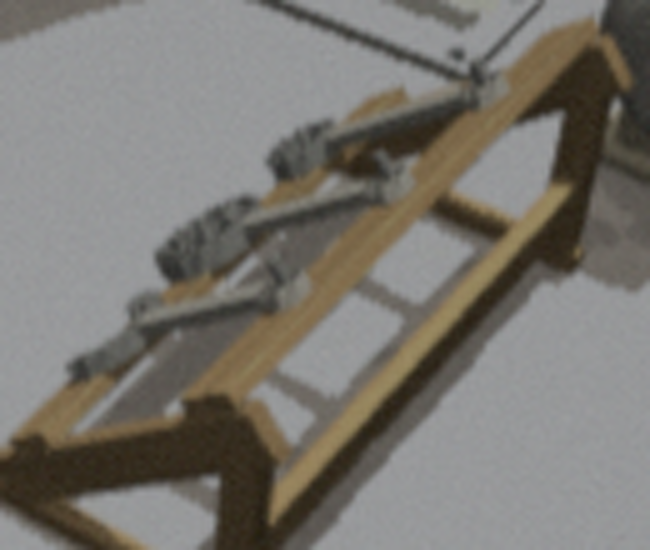

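View pics/c3.png

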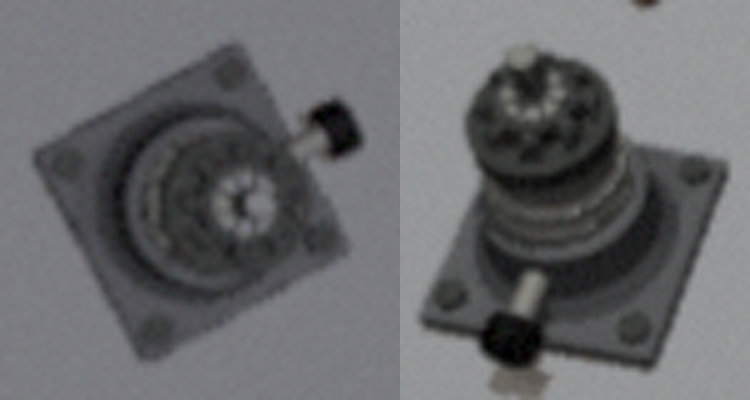

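The crops show the large wrench in the middle. In the top picture its head is at about (163.0,214.6) and its eye at (153.8,169.6); in the scene picture they are at (281.6,142.2) and (318.2,131). The nut's collet face is at top (341.9,215.1) and scene (155.6,228.6).

```bash
cat > h.py <<'E'
import cv2,numpy as np
from plant import r
np.set_printoptions(precision=4,suppress=True)
M={n:r.camera_model(n) for n in("scene","top")}
def proj(n,P):
    m=M[n];W=np.linalg.inv(m["T"]);P=np.atleast_2d(np.asarray(P,float))
    return cv2.projectPoints(P,cv2.Rodrigues(W[:3,:3])[0],W[:3,3],m["camera_matrix"],m["distortion"])[0][:,0]
def ray(n,p):
    m=M[n];u=cv2.undistortPoints(np.array([[p]],float),m["camera_matrix"],m["distortion"])[0,0]
    return m["T"][:3,3],m["T"][:3,:3]@np.array([*u,1])
def tri(pt,ps):
    (a,d),(b,e)=ray("top",pt),ray("scene",ps)
    s=np.linalg.lstsq(np.c_[d,-e],b-a,rcond=None)[0]
    A,B=a+s[0]*d,b+s[1]*e
    return (A+B)/2,np.linalg.norm(A-B)
def sample(img,n,P):
    q=proj(n,P).astype(np.float32)
    return cv2.remap(img,q[None,:,0].copy(),q[None,:,1].copy(),cv2.INTER_CUBIC)[0].astype(float)
def gray(name): return cv2.imread(name,0).astype(np.float32)
E
python3 - <<'E'
from h import *
from scipy.optimize import minimize
print("head",tri((163,214.6),(281.6,142.2)));print("eye",tri((153.8,169.6),(318.2,131)))
c=tri((341.9,215.1),(155.6,228.6));print("collet",c)
I={"top":gray("pics/top0.png"),"scene":gray("pics/scene0.png")}
th=np.arange(360)*np.pi/180
def harm(n,x,y,z,rr):
    v=0
    for R in rr: v=v+sample(I[n],n,np.c_[x+R*np.cos(th),y+R*np.sin(th),0*th+z])
    v=v-v.mean(); F=np.fft.rfft(v); return F[8]/180, np.abs(F[1:17])/180
# collet bright ring maximisation: face r 7..14 bright vs r 17..22 dark at z .1185/.116
def bright(n,x,y):
    f=lambda R,z:sample(I[n],n,np.c_[x+R*np.cos(th),y+R*np.sin(th),0*th+z]).mean()
    return f(.009,.1185)+f(.012,.1185)-f(.018,.116)-f(.021,.116)
for n in I:
    best=max(((bright(n,c[0][0]+a,c[0][1]+b),a,b) for a in np.arange(-.008,.0081,.0005) for b in np.arange(-.008,.0081,.0005)))
    x,y=c[0][0]+best[1],c[0][1]+best[2];print(n,best,x,y)
    for z,rr in((.116,(.020,.022,.024)),(.110,(.020,.022,.024)),(.116,(.026,.028))):
        h,s=harm(n,x,y,z,rr);print(" 8th amp",abs(h),"phase peak bright deg",-np.degrees(np.angle(h))/8%45,s.round(1))
E
```

```text
head (array([0.4955, 0.2667, 0.0677]), np.float64(0.0002592019070077127))
eye (array([0.599 , 0.27  , 0.1574]), np.float64(0.0019411851191962566))
collet (array([ 0.4825, -0.1656,  0.1165]), np.float64(0.002361998538143457))
top (np.float64(104.66019874678716), np.float64(0.0005000000000000074), np.float64(0.0005000000000000074)) 0.4830319437409913 -0.16511216163757114
 8th amp 1.985709889478409 phase peak bright deg 37.04567692433875 [ 9.4  2.5  2.1  3.4  1.5  2.5 10.7  2.   7.   3.3  1.   0.7  2.8  2.3
  3.3 10.6]
 8th amp 6.156636470019502 phase peak bright deg 19.277686299281072 [6.  3.9 1.9 3.6 1.  1.6 9.6 6.2 7.6 2.8 0.8 1.3 2.  3.  3.  9.8]
 8th amp 3.5468343187872327 phase peak bright deg 20.97207514122905 [9.  1.7 1.7 0.8 0.8 2.5 3.4 3.5 4.9 2.3 2.2 1.  1.6 2.  2.4 0.9]
scene (np.float64(72.93713276386259), np.float64(0.0020000000000000087), np.float64(-0.001999999999999995)) 0.4845319437409913 -0.16761216163757114
 8th amp 11.378065661429362 phase peak bright deg 2.3803265018992743 [66.3 19.5 13.3 11.3 10.6 16.3 43.  11.4  9.1 11.2  8.   7.1  5.6  2.4
  4.8  4.1]
 8th amp 25.73139921283664 phase peak bright deg 18.777068988684448 [25.1  0.6  6.8  6.5 13.7 15.4  5.3 25.7  9.7  1.9  5.8  8.7  6.5  5.8
  4.8  2.5]
 8th amp 7.047314773999308 phase peak bright deg 19.40926489603753 [107.8   9.8  26.3  16.1   1.3   7.9   2.4   7.    9.1  10.3   5.6   1.
   1.6   2.3   2.8   1.9]
```

```bash
python3 - <<'E'
from h import *
from scipy.spatial.transform import Rotation as R
def pl(p,z):
    a,d=ray("top",p);return a+d*(z-a[2])/d[2]
o=lambda x,y:((x+.5)/5-.5+95,(y+.5)/5-.5+150)
e=[pl(o(*p),.157) for p in((91,112),(296,101),(502,89))]
v=e[0]-e[2];print(e,"yaw from eyes",np.degrees(np.arctan2(-v[0],v[1])),np.linalg.norm(v))
h=[pl(o(*p),.0677) for p in((153,338),(342,325))];v=h[0]-h[1];print("yaw heads",np.degrees(np.arctan2(-v[0],v[1])),np.linalg.norm(v))
b=[pl(o(*p),.17) for p in((10,63),(670,26))];v=b[0]-b[1];print("yaw bar",np.degrees(np.arctan2(-v[0],v[1])))
for psi in(2,3,4):
    Rw=(R.from_euler('z',psi,degrees=True)*R.from_euler('y',-40,degrees=True)).as_matrix()
    O=np.array([.4955,.2667,.0677])-.007*Rw[:,2]
    g=O+Rw@[.068,0,.008]; print(psi,"O",O,"grip",g,"eye",O+Rw@[.135,0,.008],"wx",Rw[:,0],"wz",Rw[:,2])
# proj checks
E
```

```text
[array([0.5953, 0.3648, 0.157 ]), array([0.5978, 0.2695, 0.157 ]), array([0.6008, 0.1753, 0.157 ])] yaw from eyes 1.6342866403254346 0.18957529034225945
yaw heads 2.6558003324870554 0.09491046938351475
yaw bar 1.6009054915910161
2 O [0.5    0.2669 0.0623] grip [0.5469 0.2685 0.1122] eye [0.5982 0.2703 0.1552] wx [0.7656 0.0267 0.6428] wz [-0.6424 -0.0224  0.766 ]
3 O [0.5    0.2669 0.0623] grip [0.5469 0.2694 0.1122] eye [0.5981 0.2721 0.1552] wx [0.765  0.0401 0.6428] wz [-0.6419 -0.0336  0.766 ]
4 O [0.5    0.267  0.0623] grip [0.5468 0.2703 0.1122] eye [0.598  0.2739 0.1552] wx [0.7642 0.0534 0.6428] wz [-0.6412 -0.0448  0.766 ]
```

```bash
cat >> h.py <<'E'
from scipy.spatial.transform import Rotation as R
def tool(phi,tilt):
    """tool x=-wx, y=wy, z=-wz for wrench yaw phi, slope tilt (deg)"""
    W=(R.from_euler('z',phi,degrees=True)*R.from_euler('y',-tilt,degrees=True)).as_matrix()
    return W@np.diag([-1,1,-1]),W
def rv(A,B): return R.from_matrix(B@A.T).as_rotvec()
E
python3 - <<'E'
from h import *
T,W=tool(1.7,40); s=r.get_state(); A=s["orientation"]
print("rot",rv(A,T)); g=np.array([.5469,.2684,.1122]); t=g-.019*W[:,2]
print("tcp target",t,"standoff",t+.1*W[:,2],"wz",W[:,2])
print("shift standoff",t+.1*W[:,2]-[.265,.594,.223], "mag",np.degrees(np.linalg.norm(rv(A,T))))
E
```

```text
rot [-0.1347 -0.6907  0.4315]
tcp target [0.5591 0.2688 0.0976] standoff [0.4949 0.2669 0.1742] wz [-0.6425 -0.0191  0.766 ]
shift standoff [ 0.2299 -0.3271 -0.0488] mag 47.29838225587195
```

The manual's scale: turns go in shares of pi rad. Converting my numbers, -0.6907 rad is -0.2199.

>>> send_rows:
  commands: "-1 0 -0.02 0.1 0 0 0;-1 0.04 -0.06 0.12 0 0 0;-1 0.07 -0.1 0.12 -0.0064 -0.0255 0.0159;-1 0.1 -0.14 0.12 -0.0127 -0.0637 0.0414;-1 0.13 -0.18 0.12 -0.0223 -0.1019 0.0637;-1 0.16 -0.22 0.12 -0.0286 -0.1401 0.0891;-1 0.18 -0.26 0.12 -0.035 -0.1783 0.1114;-1 0.21 -0.3 0.12 -0.0414 -0.2196 0.1369;-1 0.23 -0.327 0.09 -0.0429 -0.2199 0.1374;-1 0.23 -0.327 0.05 -0.0429 -0.2199 0.1374;-1 0.23 -0.327 0.01 -0.0429 -0.2199 0.1374;-1 0.23 -0.327 -0.03 -0.0429 -0.2199 0.1374;-1 0.23 -0.327 -0.049 -0.0429 -0.2199 0.1374;-1 0.23 -0.327 -0.049 -0.0429 -0.2199 0.1374;-1 0.23 -0.327 -0.049 -0.0429 -0.2199 0.1374"
  grip_force: 50

```text
time: 1.35
tcp_pos: [0.4929, 0.2621, 0.1672]
orientation: [[-0.77, -0.028, 0.637], [-0.025, 1.0, 0.013], [-0.637, -0.006, -0.771]]
ft_force: [0.7, -0.8, 0.5]
opening: 0.087
grasp_force: 0.0
```

```bash
python3 - <<'E'
from h import *
a=r.snapshot("top")[:,:,::-1];b=r.snapshot("scene")[:,:,::-1]
s=r.get_state();print(s["time"],s["tcp_pos"],s["orientation"],s["joints"])
cv2.imwrite("pics/m1.png",np.hstack([cv2.resize(a[140:240,90:250],(400,250),interpolation=cv2.INTER_CUBIC),cv2.resize(b[60:210,220:380],(400,375),interpolation=cv2.INTER_CUBIC)[:250]]))
T,W=tool(1.7,40);print(np.degrees(np.linalg.norm(rv(s["orientation"],T))))
E
```

```text
1.45 [0.495  0.2666 0.1737] [[-0.766  -0.031   0.6421]
 [-0.0233  0.9995  0.0204]
 [-0.6425  0.0007 -0.7663]] [-54.4183 -10.2288   4.7875 129.8348  47.5218  41.4167  10.8132]
0.08764785266442819
```

>>> send_rows:
  commands: "-1 0.016 0.0005 -0.019 0 0 0;-1 0.032 0.001 -0.038 0 0 0;-1 0.048 0.0014 -0.0575 0 0 0;-1 0.0642 0.0019 -0.0766 0 0 0;-1 0.0642 0.0019 -0.0766 0 0 0;-1 0.0642 0.0019 -0.0766 0 0 0"

```text
time: 1.95
tcp_pos: [0.56, 0.2695, 0.0982]
orientation: [[-0.765, -0.031, 0.643], [-0.023, 1.0, 0.021], [-0.644, 0.002, -0.765]]
ft_force: [-0.3, 0.1, 0.8]
opening: 0.0869
grasp_force: 0.0
```

```bash
python3 - <<'E'
from h import *
a=r.snapshot("top")[:,:,::-1];b=r.snapshot("scene")[:,:,::-1]
s=r.get_state();print(s["time"],s["tcp_pos"],s["ft_force"])
cv2.imwrite("pics/m2.png",np.hstack([cv2.resize(a[140:240,100:220],(360,300),interpolation=cv2.INTER_CUBIC),cv2.resize(b[90:190,240:360],(420,350),interpolation=cv2.INTER_CUBIC)[:300]]))
E
```

```text
2.05 [0.5596 0.2703 0.0994] [ 0.2183 -0.2086 -0.5585]
```

View pics/m2.png

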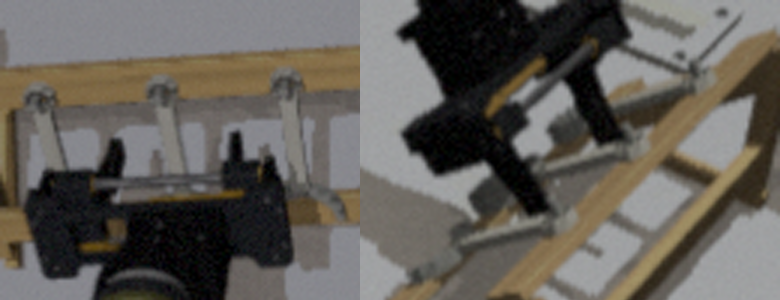

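The open fingers straddle the large wrench's handle: in the left half they are at (115,150) and (235,150), with the handle between them at (170,130). I'll close on it.

>>> send_rows:
  commands: "1 0 0 0 0 0 0;1 0 0 0 0 0 0;1 0 0 0 0 0 0;1 0 0 0 0 0 0;1 0 0 0 0 0 0;1 0 0 0 0 0 0;1 0 0 0 0 0 0;1 0 0 0 0 0 0;1 0 0 0 0 0 0;1 0 0 0 0 0 0"
  grip_force: 50

```text
time: 2.88
tcp_pos: [0.5591, 0.2684, 0.0969]
orientation: [[-0.766, -0.031, 0.642], [-0.023, 1.0, 0.021], [-0.643, 0.001, -0.766]]
ft_force: [-0.2, 0.3, 0.1]
opening: 0.0284
grasp_force: 0.0
```

>>> send_rows:
  commands: "1 0 0 0 0 0 0;1 0 0 0 0 0 0;1 0 0 0 0 0 0;1 0 0 0 0 0 0;1 0 0 0 0 0 0;1 0 0 0 0 0 0"

```text
time: 3.38
tcp_pos: [0.5592, 0.2686, 0.097]
orientation: [[-0.766, -0.031, 0.642], [-0.023, 1.0, 0.021], [-0.643, 0.002, -0.766]]
ft_force: [0.1, 0.8, -0.9]
opening: 0.0135
grasp_force: 50.0
```

>>> send_rows:
  commands: "1 -0.003 0 0.0038 0 0 0;1 -0.007 -0.0002 0.0084 0 0 0;1 -0.011 -0.0003 0.0131 0 0 0;1 -0.015 -0.0004 0.0179 0 0 0;1 -0.02 -0.0006 0.0238 0 0 0;1 -0.0257 -0.0008 0.0306 0 0 0;1 -0.032 -0.001 0.0383 0 0 0;1 -0.036 -0.001 0.06 0 0 0;1 -0.036 -0.001 0.09 0 0 0;1 -0.036 -0.001 0.12 0 0 0;1 -0.036 -0.001 0.15 0 0 0;1 -0.036 -0.001 0.17 0 0 0;1 -0.036 -0.001 0.18 0 0 0;1 -0.036 -0.001 0.18 0 0 0"

```text
time: 4.55
tcp_pos: [0.5235, 0.2685, 0.2804]
orientation: [[-0.764, -0.031, 0.645], [-0.02, 0.999, 0.024], [-0.645, 0.005, -0.764]]
ft_force: [0.4, -0.0, -2.5]
opening: 0.0137
grasp_force: 50.0
```

```bash
python3 - <<'E'
from h import *
s=r.get_state();A=s["orientation"];print(s["time"],s["tcp_pos"],s["ft_force"],s["torque"],s["joints"],s["opening"])
for phi in(0,19):
    T,W=tool(phi,0);print(phi,rv(A,T))
E
```

```text
4.55 [0.5235 0.2685 0.2804] [ 0.4406 -0.0283 -2.5081] [0.0358 1.0217 0.0377] [-54.3707 -13.7927   7.0542 119.7214  38.9252  49.9845  25.3345] 0.013691564636270456
0 [-0.0162  0.7012 -0.0282]
19 [-0.1322  0.6914  0.2897]
```

Scaled: 0.7012 rad is 0.2232.

>>> send_rows:
  commands: "1 0 -0.02 0 0 0.0095 0;1 0.003 -0.05 0 -0.0003 0.0255 -0.001;1 0.006 -0.08 0 -0.001 0.0446 -0.0019;1 0.008 -0.11 0 -0.0016 0.0637 -0.0025;1 0.01 -0.14 0 -0.0019 0.0828 -0.0032;1 0.012 -0.17 0 -0.0022 0.1019 -0.0041;1 0.014 -0.2 0 -0.0029 0.121 -0.0048;1 0.016 -0.23 0 -0.0032 0.1401 -0.0057;1 0.018 -0.26 0 -0.0038 0.1592 -0.0064;1 0.02 -0.29 0 -0.0041 0.1783 -0.0073;1 0.022 -0.32 0 -0.0045 0.1942 -0.008;1 0.024 -0.35 -0.01 -0.0048 0.2069 -0.0086;1 0.026 -0.38 -0.025 -0.0052 0.2165 -0.009;1 0.027 -0.41 -0.045 -0.0052 0.2232 -0.009;1 0.028 -0.428 -0.065 -0.0052 0.2232 -0.009;1 0.028 -0.434 -0.078 -0.0052 0.2232 -0.009;1 0.028 -0.434 -0.078 -0.0052 0.2232 -0.009;1 0.028 -0.434 -0.078 -0.0052 0.2232 -0.009;1 0.028 -0.434 -0.078 -0.0052 0.2232 -0.009"

```text
time: 6.13
tcp_pos: [0.5517, -0.1646, 0.1994]
orientation: [[-1.0, -0.004, -0.003], [-0.004, 1.0, -0.002], [0.003, -0.002, -1.0]]
ft_force: [-0.2, -0.2, -2.1]
opening: 0.0131
grasp_force: 50.0
```

```bash
python3 - <<'E'
from h import *
for n in("top","scene"): cv2.imwrite(f"pics/{n}3.png",r.snapshot(n)[:,:,::-1])
a=cv2.imread("pics/top3.png");b=cv2.imread("pics/scene3.png")
s=r.get_state();print(s["time"],s["tcp_pos"],s["orientation"],s["ft_force"],s["torque"],s["joints"])
W=s["orientation"]@np.diag([-1,1,-1]);g=s["tcp_pos"]-.019*s["orientation"][:,2];O=g-W@[.068,0,.008]
print("wrench origin est",O)
th=np.linspace(0,2*np.pi,60)
for n,i,o in(("top",a,0),("scene",b,0)):
    print(n,proj(n,[O,O+W@[0,0,.014]]))
def crop(i,x,y,w,h,S): return cv2.resize(i[y:y+h,x:x+w],(w*S,h*S),interpolation=cv2.INTER_CUBIC)
cv2.imwrite("pics/m3.png",np.hstack([crop(a,300,165,80,90,5),crop(b,115,180,80,90,5)]))
E
```

```text
6.2333 [ 0.5521 -0.1647  0.2001] [[-1.     -0.0049 -0.0012]
 [-0.0049  1.     -0.0024]
 [ 0.0012 -0.0024 -1.    ]] [ 0.54    0.1603 -2.7652] [ 0.0138 -0.0876  0.042 ] [-31.1499  13.7645  52.5102  97.3073 -11.1382  74.5125 113.8439]
wrench origin est [ 0.4842 -0.165   0.2112]
top [[351.6127 214.9196]
 [353.1772 214.9423]]
scene [[147.8435 199.2154]
 [146.3794 194.3791]]
```

View pics/m3.png

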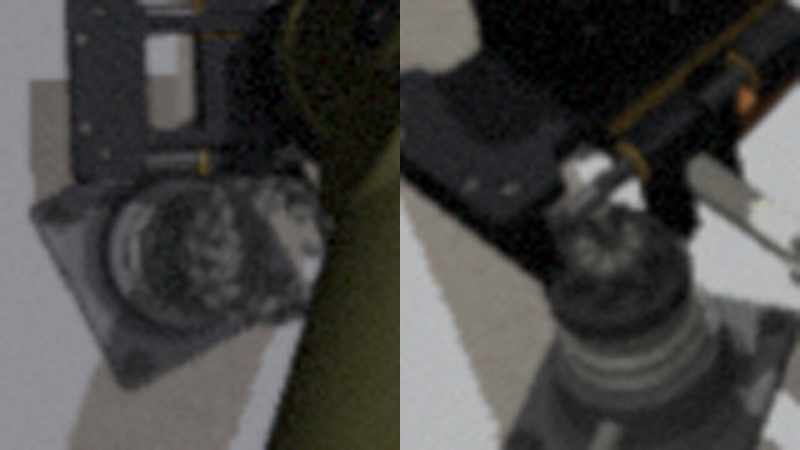

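The wrench ring shows in the left half around (265,248), in the place the kinematics predict, and it clears the cutter. Dark slots point to a lug angle of about -3°. I'll turn to that and lower it close to the crown.

Scaled: -0.058 rad is -0.0185.

>>> send_rows:
  commands: "1 0 -0.002 -0.01 0 0 -0.0095;1 0 -0.004 -0.025 0 0 -0.0185;1 0 -0.004 -0.045 0 0 -0.0185;1 0 -0.004 -0.065 0 0 -0.0185;1 0 -0.004 -0.08 0 0 -0.0185;1 0 -0.004 -0.087 0 0 -0.0185;1 0 -0.004 -0.087 0 0 -0.0185;1 0 -0.004 -0.087 0 0 -0.0185;1 0 -0.004 -0.087 0 0 -0.0185"

```text
time: 6.98
tcp_pos: [0.552, -0.1707, 0.1131]
orientation: [[-0.998, 0.056, -0.001], [0.056, 0.998, -0.003], [0.001, -0.004, -1.0]]
ft_force: [0.1, 0.1, -2.0]
opening: 0.0135
grasp_force: 50.0
```

```bash
python3 - <<'E'
from h import *
for n in("top","scene"): cv2.imwrite(f"pics/{n}4.png",r.snapshot(n)[:,:,::-1])
a=cv2.imread("pics/top4.png");b=cv2.imread("pics/scene4.png")
s=r.get_state();print(s["time"],s["tcp_pos"],s["orientation"],s["ft_force"],s["torque"])
W=s["orientation"]@np.diag([-1,1,-1]);g=s["tcp_pos"]-.019*s["orientation"][:,2];O=g-W@[.068,0,.008];print(O)
def crop(i,x,y,w,h,S): return cv2.resize(i[y:y+h,x:x+w],(w*S,h*S),interpolation=cv2.INTER_CUBIC)
th=np.linspace(0,2*np.pi,90)
A,B=crop(a,315,190,50,55,8),crop(b,130,205,50,55,8)
N=np.array([.4838,-.166,0])
for im,n,x,y in((A,"top",315,190),(B,"scene",130,205)):
    for P,c in((O+np.c_[.033*np.cos(th),.033*np.sin(th),0*th+.014]@W.T,(0,255,0)),(N+np.c_[.0145*np.cos(th),.0145*np.sin(th),0*th+.1185],(0,0,255))):
        q=(proj(n,P)-[x,y]+.5)*8-.5
        for p in q: cv2.circle(im,tuple(int(v) for v in p),1,c,-1)
cv2.imwrite("pics/m4.png",np.hstack([A,B]))
E
```

```text
7.0833 [ 0.552  -0.1708  0.1132] [[-0.9984  0.056  -0.0013]
 [ 0.056   0.9984 -0.0034]
 [ 0.0011 -0.0035 -1.    ]] [-0.351  -0.321  -1.7073] [-0.     -0.1686  0.0285]
[ 0.4842 -0.1669  0.1243]
```

View pics/m4.png

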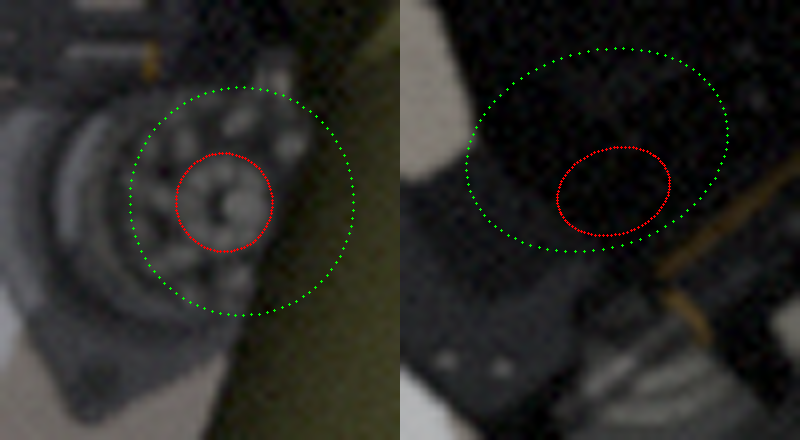

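The lugs appear as bright blobs around (236,199), near the predicted ring centre at (242,201). I can't refine it further by eye, so I'll feel for the slots.

>>> send_rows:
  commands: "1 0 0 -0.002 0 0 0;1 0 0 -0.004 0 0 0;1 0 0 -0.0055 0 0 0;1 0 0 -0.0065 0 0 0;1 0 0 -0.0075 0 0 0;1 0 0 -0.0075 0 0 0"

```text
time: 7.58
tcp_pos: [0.5512, -0.1705, 0.1045]
orientation: [[-0.998, 0.056, -0.004], [0.056, 0.998, -0.003], [0.004, -0.003, -1.0]]
ft_force: [-0.5, 0.6, -0.1]
opening: 0.0131
grasp_force: 50.0
```

>>> send_rows:
  commands: "1 0 0 -0.001 0 0 0;1 0 0 -0.001 0 0 0;1 0 0 -0.001 0 0 0"

```text
time: 7.83
tcp_pos: [0.5512, -0.1705, 0.1039]
orientation: [[-0.998, 0.056, -0.003], [0.056, 0.998, -0.003], [0.003, -0.003, -1.0]]
ft_force: [-1.4, 0.4, 3.4]
opening: 0.0133
grasp_force: 50.0
```

>>> send_rows:
  commands: "1 0 0 -0.001 0 0 0;1 0 0 -0.001 0 0 0;1 0 0 -0.001 0 0 0"

```text
time: 8.08
tcp_pos: [0.5514, -0.1706, 0.1032]
orientation: [[-0.998, 0.056, -0.003], [0.056, 0.998, -0.003], [0.003, -0.003, -1.0]]
ft_force: [-0.9, 1.1, 5.5]
opening: 0.013
grasp_force: 50.0
```

Scaled: 0.105 rad is 0.0334.

>>> send_rows:
  commands: "1 0.0001 0.0018 -0.001 0 0 0.0083;1 0.0001 0.0035 -0.001 0 0 0.0166;1 0 0.0053 -0.001 0 0 0.0248;1 0 0.0071 -0.001 0 0 0.0334;1 0 0.0071 -0.001 0 0 0.0334"

```text
time: 8.5
tcp_pos: [0.5523, -0.1646, 0.1028]
orientation: [[-0.999, -0.051, -0.0], [-0.05, 0.999, -0.006], [0.001, -0.006, -1.0]]
ft_force: [0.9, -1.0, 6.4]
opening: 0.0132
grasp_force: 50.0
```

Scaled: -0.21 rad is -0.0668.

>>> send_rows:
  commands: "1 0.0001 -0.0035 0 0 0 -0.0166;1 0 -0.0071 0 0 0 -0.0334;1 -0.0003 -0.0106 0 0 0 -0.05;1 -0.001 -0.0142 0 0 0 -0.0668;1 -0.001 -0.0142 0 0 0 -0.0668"

```text
time: 8.92
tcp_pos: [0.5515, -0.1778, 0.1027]
orientation: [[-0.987, 0.163, -0.001], [0.163, 0.987, -0.002], [0.001, -0.002, -1.0]]
ft_force: [1.0, 2.6, 6.8]
opening: 0.0129
grasp_force: 50.0
```

```bash
cat > fit.py <<'E'
from h import *
from scipy.ndimage import gaussian_filter
def fit(img,C,z,radii,phis,angs,W0=.004,st=.0005):
    """best centre shift & phase of 8-lobe bright pattern; angs: visible world angles (deg)"""
    a=np.radians(angs);out=[]
    for dx in np.arange(-W0,W0+1e-6,st):
        for dy in np.arange(-W0,W0+1e-6,st):
            V=np.mean([(lambda v:v-v.mean())(sample(img,"top",np.c_[C[0]+dx+R_*np.cos(a),C[1]+dy+R_*np.sin(a),0*a+z])) for R_ in radii],0)
            for p in phis: out.append((np.mean(V*np.cos(8*(a-np.radians(p)))),dx,dy,p))
    out.sort(reverse=True);return out[:6:2]
E
python3 - <<'E'
from fit import *
cv2.imwrite("pics/top5.png",r.snapshot("top")[:,:,::-1]);cv2.imwrite("pics/scene5.png",r.snapshot("scene")[:,:,::-1])
s=r.get_state();W=s["orientation"]@np.diag([-1,1,-1]);O5=s["tcp_pos"]-.019*s["orientation"][:,2]-W@[.068,0,.008];p5=np.degrees(np.arctan2(W[1,0],W[0,0]))
print(s["time"],s["tcp_pos"],s["ft_force"],s["torque"],O5,p5)
O4=np.array([.4842,-.1669,.1243])
vis=np.arange(-15,185)
for nm,O,p in(("top4",O4,-3.2),("top5",O5,p5)):
    I=gray(f"pics/{nm}.png")
    print(nm,"wrench",O[:2]);
    for o in fit(I,O,O[2]+.014,(.0215,.0235),[p-3,p,p+3],vis): print("  ",np.round(o,4),O[0]+o[1],O[1]+o[2])
I=gray("pics/top0.png")
for z,rr in((.116,(.0205,.0225,.0245)),(.110,(.0205,.0225,.0245)),(.104,(.0205,.0225,.0245))):
    print("nut z",z)
    for o in fit(I,(.483,-.166),z,rr,np.arange(0,45,3),np.arange(360)): print("  ",np.round(o,4),.483+o[1],-.166+o[2])
E
```

```text
9.0167 [ 0.5515 -0.1776  0.1026] [0.0875 0.7233 5.8161] [ 0.3353  0.2966 -0.0984] [ 0.4844 -0.1667  0.1137] -9.223458830541617
top4 wrench [ 0.4842 -0.1669]
   [13.1168  0.0005  0.002  -3.2   ] 0.4847 -0.1649
   [13.0765  0.      0.002  -3.2   ] 0.4842 -0.1649
   [12.8041  0.001   0.0015 -3.2   ] 0.4852 -0.1654
top5 wrench [ 0.4844 -0.1667]
   [12.1493  0.0005  0.0015 -9.2235] 0.48491307096851927 -0.1651776080169272
   [12.0716  0.001   0.001  -9.2235] 0.48541307096851927 -0.1656776080169272
   [11.8938  0.      0.0015 -9.2235] 0.48441307096851927 -0.1651776080169272
nut z 0.116
   [ 2.4708  0.0005  0.004  18.    ] 0.4835 -0.162
   [ 2.4363  0.001   0.004  18.    ] 0.484 -0.162
   [ 2.3939  0.      0.004  21.    ] 0.483 -0.162
nut z 0.11
   [ 2.6937  0.0005  0.004  18.    ] 0.4835 -0.162
   [ 2.6533  0.0005  0.004  21.    ] 0.4835 -0.162
   [ 2.6505  0.      0.004  18.    ] 0.483 -0.162
nut z 0.104
   [ 2.6978  0.0005  0.003  18.    ] 0.4835 -0.163
   [ 2.6845  0.001   0.003  18.    ] 0.484 -0.163
   [ 2.6677  0.0005  0.003  21.    ] 0.4835 -0.163
```

Scaled: 0.1 rad is 0.0318.

>>> send_rows:
  commands: "1 -0.0003 0.004 0 0 0 0.0159;1 -0.0006 0.0077 0 0 0 0.0318;1 -0.0006 0.0077 -0.0005 0 0 0.0318;1 -0.0006 0.0077 -0.0005 0 0 0.0318"
  grip_force: 60

```text
time: 9.35
tcp_pos: [0.5513, -0.1712, 0.1027]
orientation: [[-0.998, 0.06, 0.0], [0.06, 0.998, -0.005], [-0.001, -0.005, -1.0]]
ft_force: [1.1, -1.3, 7.4]
opening: 0.0132
grasp_force: 60.0
```

>>> send_rows:
  commands: "1 0 0.001 0 0 0 0;1 0 0.002 0 0 0 0;1 0 0.002 0 0 0 0;1 0 0.002 0 0 0 0"

```text
time: 9.68
tcp_pos: [0.5513, -0.1707, 0.1028]
orientation: [[-0.998, 0.061, 0.001], [0.061, 0.998, -0.007], [-0.001, -0.007, -1.0]]
ft_force: [1.2, -3.1, 7.1]
opening: 0.013
grasp_force: 60.1
```

>>> send_rows:
  commands: "1 -0.001 0 0 0 0 0;1 -0.002 0 0 0 0 0;1 -0.002 0 0 0 0 0;1 -0.002 0 0 0 0 0"

```text
time: 10.02
tcp_pos: [0.5505, -0.1702, 0.1032]
orientation: [[-0.998, 0.061, 0.003], [0.061, 0.998, -0.007], [-0.004, -0.007, -1.0]]
ft_force: [2.7, -2.7, 5.7]
opening: 0.0134
grasp_force: 60.0
```

>>> send_rows:
  commands: "1 0.001 -0.001 0.005 0 0 0;1 0.0033 -0.0017 0.005 0 0 0;1 0.0033 -0.0017 0.005 0 0 0;1 0.0033 -0.0017 0.0035 0 0 0;1 0.0033 -0.0017 0.0018 0 0 0;1 0.0033 -0.0017 0.001 0 0 0;1 0.0033 -0.0017 0.0005 0 0 0"

```text
time: 10.6
tcp_pos: [0.551, -0.1694, 0.1022]
orientation: [[-0.998, 0.061, -0.004], [0.061, 0.998, -0.002], [0.004, -0.003, -1.0]]
ft_force: [-1.8, 1.8, 8.2]
opening: 0.013
grasp_force: 60.0
```

Scaled: -0.069 rad is -0.022.

>>> send_rows:
  commands: "1 0 0.0015 0 0 0 0.0073;1 0 0.003 0 0 0 0.0146;1 0 0.0015 0 0 0 0.0073;1 0 0 0 0 0 0;1 0 -0.0015 0 0 0 -0.0073;1 0 -0.003 0 0 0 -0.0146;1 0 -0.0045 0 0 0 -0.022;1 0 0 0 0 0 0;1 0 0 0 0 0 0"

```text
time: 11.35
tcp_pos: [0.5515, -0.1701, 0.1026]
orientation: [[-0.998, 0.057, -0.002], [0.057, 0.998, -0.004], [0.002, -0.004, -1.0]]
ft_force: [-1.1, -0.6, 6.5]
opening: 0.0129
grasp_force: 60.0
```

Scaled: -0.253 rad is -0.0805.

>>> send_rows:
  commands: "1 -0.0006 -0.0055 0 0 0 -0.025;1 -0.0011 -0.0084 0 0 0 -0.0388;1 -0.0016 -0.0113 0 0 0 -0.0528;1 -0.0024 -0.0142 0 0 0 -0.0668;1 -0.0032 -0.017 0 0 0 -0.0805;1 -0.0037 -0.0187 0 0 0 -0.0888;1 -0.0037 -0.0187 0 0 0 -0.0888"

```text
time: 11.93
tcp_pos: [0.5485, -0.1876, 0.1025]
orientation: [[-0.942, 0.334, -0.002], [0.334, 0.942, -0.001], [0.002, -0.001, -1.0]]
ft_force: [2.1, 2.1, 6.0]
opening: 0.0132
grasp_force: 60.0
```

Scaled: -0.07 rad is -0.0223.

>>> send_rows:
  commands: "1 -0.0004 -0.0011 0 0 0 -0.0054;1 -0.0008 -0.0022 0 0 0 -0.0111;1 -0.0013 -0.0034 0 0 0 -0.0166;1 -0.0017 -0.0044 0 0 0 -0.0223;1 -0.0017 -0.0044 0 0 0 -0.0223"

```text
time: 12.35
tcp_pos: [0.5471, -0.1917, 0.1025]
orientation: [[-0.917, 0.399, -0.002], [0.399, 0.917, -0.0], [0.001, -0.001, -1.0]]
ft_force: [1.5, 2.5, 5.9]
opening: 0.0129
grasp_force: 60.0
```

Scaled: -0.087 rad is -0.0277.

>>> send_rows:
  commands: "1 -0.0005 -0.0011 0 0 0 -0.0054;1 -0.001 -0.0022 0 0 0 -0.0111;1 -0.0015 -0.0032 0 0 0 -0.0166;1 -0.002 -0.0042 0 0 0 -0.0223;1 -0.0025 -0.0052 0 0 0 -0.0277;1 -0.0025 -0.0052 0 0 0 -0.0277"

```text
time: 12.85
tcp_pos: [0.5422, -0.1984, 0.1009]
orientation: [[-0.878, 0.478, -0.006], [0.478, 0.878, -0.002], [0.004, -0.004, -1.0]]
ft_force: [0.2, -0.1, -2.7]
opening: 0.0134
grasp_force: 60.0
```

The wrench dropped at φ≈-28.5° and the vertical force vanished, so I'll lower it gently.

>>> send_rows:
  commands: "1 0 0 -0.001 0 0 0;1 0 0 -0.002 0 0 0;1 0 0 -0.003 0 0 0;1 0 0 -0.003 0 0 0"

```text
time: 13.18
tcp_pos: [0.5425, -0.198, 0.0981]
orientation: [[-0.879, 0.477, -0.005], [0.477, 0.879, -0.002], [0.004, -0.004, -1.0]]
ft_force: [-1.8, -1.5, -2.0]
opening: 0.0129
grasp_force: 60.0
```

>>> send_rows:
  commands: "1 0 0 -0.001 0 0 0;1 0 0 -0.002 0 0 0;1 0 0 -0.003 0 0 0;1 0 0 -0.003 0 0 0"

```text
time: 13.52
tcp_pos: [0.5427, -0.198, 0.0952]
orientation: [[-0.879, 0.477, -0.005], [0.477, 0.879, -0.001], [0.004, -0.004, -1.0]]
ft_force: [-0.9, -0.7, -2.7]
opening: 0.0129
grasp_force: 60.0
```

>>> send_rows:
  commands: "1 0 0 -0.001 0 0 0;1 0 0 -0.002 0 0 0;1 0 0 -0.003 0 0 0;1 0 0 -0.003 0 0 0"

```text
time: 13.85
tcp_pos: [0.5428, -0.1979, 0.0923]
orientation: [[-0.879, 0.477, -0.005], [0.477, 0.879, -0.001], [0.004, -0.004, -1.0]]
ft_force: [-1.2, 0.3, -1.0]
opening: 0.013
grasp_force: 60.0
```

>>> send_rows:
  commands: "1 0 0 -0.001 0 0 0;1 0 0 -0.0015 0 0 0;1 0 0 -0.0015 0 0 0"

```text
time: 14.1
tcp_pos: [0.5429, -0.1979, 0.0916]
orientation: [[-0.879, 0.477, -0.005], [0.477, 0.879, -0.001], [0.004, -0.003, -1.0]]
ft_force: [-3.8, -0.1, 4.3]
opening: 0.0132
grasp_force: 60.1
```

The lugs are home: contact came at TCP z≈0.092. Now I'll swing the handle clockwise about the nut.

Scaled: -0.349 rad is -0.1111.

>>> send_rows:
  commands: "1 -0.0015 -0.0026 0 0 0 -0.0139;1 -0.0031 -0.0051 0 0 0 -0.0278;1 -0.0048 -0.0075 0 0 0 -0.0417;1 -0.0066 -0.0099 0 0 0 -0.0555;1 -0.0085 -0.0122 0 0 0 -0.0694;1 -0.0105 -0.0144 0 0 0 -0.0834;1 -0.0126 -0.0165 0 0 0 -0.0971;1 -0.0147 -0.0185 0 0 0 -0.1111;1 -0.0147 -0.0185 0 0 0 -0.1111;1 -0.0147 -0.0185 0 0 0 -0.1111"

```text
time: 14.93
tcp_pos: [0.5287, -0.216, 0.0916]
orientation: [[-0.665, 0.747, -0.004], [0.747, 0.665, 0.001], [0.003, -0.003, -1.0]]
ft_force: [-2.8, 1.1, 6.0]
opening: 0.0128
grasp_force: 60.2
```

Scaled: -0.262 rad is -0.0834.

>>> send_rows:
  commands: "1 -0.0023 -0.002 0 0 0 -0.0139;1 -0.0047 -0.0038 0 0 0 -0.0278;1 -0.0071 -0.0055 0 0 0 -0.0417;1 -0.0096 -0.0071 0 0 0 -0.0555;1 -0.0122 -0.0086 0 0 0 -0.0694;1 -0.0148 -0.01 0 0 0 -0.0834;1 -0.0148 -0.01 0 0 0 -0.0834;1 -0.0148 -0.01 0 0 0 -0.0834"

```text
time: 15.6
tcp_pos: [0.5142, -0.2263, 0.0916]
orientation: [[-0.449, 0.894, -0.003], [0.894, 0.449, 0.002], [0.003, -0.002, -1.0]]
ft_force: [-2.2, 0.6, 5.9]
opening: 0.0132
grasp_force: 60.2
```

```bash
python3 - <<'E'
from h import *
s=r.get_state();o=s["orientation"];print(s["time"],s["tcp_pos"],s["ft_force"],s["torque"],s["joints"],np.degrees(np.arctan2(-o[1,0],-o[0,0])))
E
```

```text
15.6 [ 0.5142 -0.2263  0.0916] [-2.2107  0.6261  5.9123] [0.3275 0.4887 0.3763] [-31.9648  24.566   64.6621 106.3057 -24.4734  64.9786  68.1811] -63.332452837122226
```

Scaled: -0.0873 rad is -0.0278.

>>> send_rows:
  commands: "1 -0.0027 -0.0012 0 0 0 -0.0139;1 -0.0054 -0.0024 0 0 0 -0.0278;1 -0.0054 -0.0024 0 0 0 -0.0278;1 -0.0054 -0.0024 0 0 0 -0.0278"

```text
time: 15.93
tcp_pos: [0.5118, -0.2274, 0.0918]
orientation: [[-0.373, 0.928, 0.001], [0.928, 0.373, 0.001], [0.001, 0.002, -1.0]]
ft_force: [4.0, 1.7, 0.9]
opening: 0.0135
grasp_force: 62.2
```

```bash
python3 - <<'E'
from h import *
s=r.get_state();o=s["orientation"];print(s["time"],s["tcp_pos"],s["ft_force"],s["torque"],s["joints"],np.degrees(np.arctan2(-o[1,0],-o[0,0])))
E
```

```text
15.9333 [ 0.5118 -0.2274  0.0918] [4.0455 1.7272 0.9177] [ 0.3893 -0.9033  1.1009] [-32.6195  24.4854  65.6378 106.7717 -24.7945  64.7594  63.9666] -68.09197987168348
```

Scaled: -0.03 rad is -0.0095.

>>> send_rows:
  commands: "1 -0.002 -0.0008 0 0 0 -0.0095;1 -0.002 -0.0008 0 0 0 -0.0095;1 -0.002 -0.0008 0 0 0 -0.0095"

```text
time: 16.18
tcp_pos: [0.5116, -0.2272, 0.0919]
orientation: [[-0.346, 0.938, 0.004], [0.938, 0.346, 0.002], [0.0, 0.005, -1.0]]
ft_force: [8.0, 4.0, -0.4]
opening: 0.0136
grasp_force: 62.1
```

```bash
python3 - <<'E'
from h import *
s=r.get_state();o=s["orientation"];print(s["time"],s["tcp_pos"],s["ft_force"],s["torque"],np.degrees(np.arctan2(-o[1,0],-o[0,0])))
E
```

```text
16.1833 [ 0.5116 -0.2272  0.0919] [ 8.0048  3.9712 -0.4307] [ 0.678  -1.6302  1.013 ] -69.75207765024929
```

Scaled: 0.055 rad is 0.0175.

>>> send_rows:
  commands: "1 0.002 0.0005 0 0 0 0.0095;1 0.004 0.001 0 0 0 0.0175;1 0.004 0.001 0 0 0 0.0175;1 0.004 0.001 0 0 0 0.0175"

```text
time: 16.52
tcp_pos: [0.512, -0.227, 0.0916]
orientation: [[-0.393, 0.919, -0.002], [0.919, 0.393, 0.004], [0.004, -0.0, -1.0]]
ft_force: [2.1, 4.4, 5.9]
opening: 0.0131
grasp_force: 60.0
```

>>> send_rows:
  commands: "-1 0 0 0 0 0 0;-1 0 0 0 0 0 0;-1 0 0 0 0 0 0;-1 0 0 0 0 0 0;-1 0 0 0 0 0 0;-1 0 0 0 0 0 0;-1 0 0 0 0 0 0;-1 0 0 0 0 0 0;-1 0 0 0 0 0 0;-1 0 0 0 0 0 0"

```text
time: 17.35
tcp_pos: [0.5101, -0.2287, 0.091]
orientation: [[-0.39, 0.921, -0.004], [0.921, 0.39, 0.002], [0.003, -0.003, -1.0]]
ft_force: [-0.0, -0.1, 0.5]
opening: 0.072
grasp_force: 0.0
```

Released. I'll lift straight up, swing clear of the view, and check.

>>> send_rows:
  commands: "-1 0 0 0 0 0 0;-1 0 0 0.01 0 0 0;-1 0 0 0.03 0 0 0;-1 0 0 0.06 0 0 0;-1 0 0 0.09 0 0 0;-1 0 0 0.12 0 0 0;-1 0 0 0.15 0 0 0;-1 0.01 0.03 0.17 0 0 0;-1 0.02 0.06 0.18 0 0 0;-1 0.03 0.1 0.18 0 0 0;-1 0.03 0.14 0.18 0 0 0;-1 0.03 0.18 0.18 0 0 0;-1 0.03 0.22 0.18 0 0 0;-1 0.03 0.25 0.18 0 0 0;-1 0.03 0.25 0.18 0 0 0;-1 0.03 0.25 0.18 0 0 0"

```text
time: 18.68
tcp_pos: [0.54, 0.0236, 0.2714]
orientation: [[-0.394, 0.919, -0.004], [0.919, 0.394, 0.002], [0.003, -0.003, -1.0]]
ft_force: [-0.3, -1.7, -1.0]
opening: 0.0866
grasp_force: 0.0
```

```bash
python3 - <<'E'
from h import *
a=r.snapshot("top")[:,:,::-1];b=r.snapshot("scene")[:,:,::-1]
cv2.imwrite("pics/top9.png",a);cv2.imwrite("pics/scene9.png",b)
s=r.get_state();print(s["time"],s["tcp_pos"],s["ft_force"],s["joints"])
def crop(i,x,y,w,h,S): return cv2.resize(i[y:y+h,x:x+w],(w*S,h*S),interpolation=cv2.INTER_CUBIC)
A,B=crop(a,310,175,80,100,5),crop(b,115,190,80,100,5)
C=np.array([.4831,-.1655,.104]);t=np.linspace(0,6.283,80)
for im,n,x,y in((A,"top",310,175),(B,"scene",115,190)):
    for z,c in((.014,(0,255,0)),(.026,(0,0,255))):
        for p in (proj(n,C+np.c_[.033*np.cos(t),.033*np.sin(t),0*t+z])-[x,y]+.5)*5: cv2.circle(im,tuple(int(v) for v in p),1,c,-1)
cv2.imwrite("pics/m9.png",np.hstack([A,B]))
E
```

```text
18.7833 [0.5401 0.0199 0.2715] [-0.4603 -0.5589 -0.5917] [-63.3411   5.4944  63.0184  96.0358  -5.0185  81.7228  23.1777]
```

View pics/m9.png

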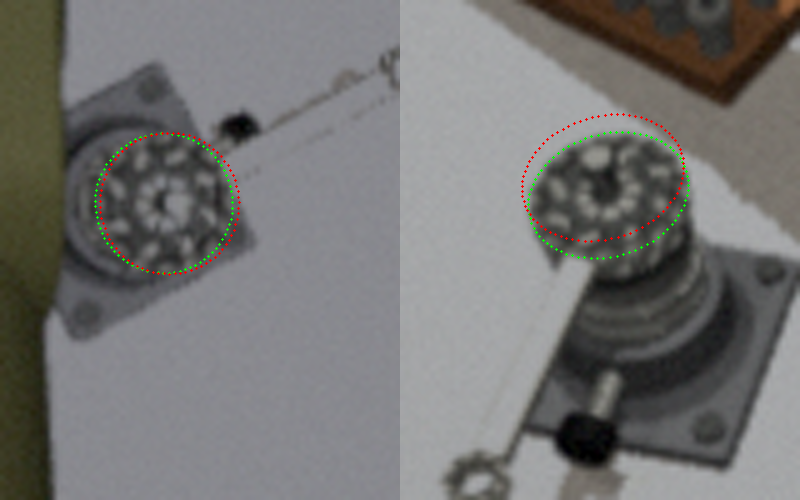

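The wrench is seated flat. Its ring fits the green home-height outline at (165,203) and (608,195), the lugs sit between the crown teeth, and the gripper is clear.

```bash
python3 -c "
from plant import r
print(r.hand_in())"
```

```text
the job is handed in; nothing more can be done
None
```

The job is handed in at about 19 s of robot time: by force feel and the last pictures, the large wrench sits flat and home on the nut, the nut came up against its stop, and the wrench is released. The other two wrenches were not touched, though I took no last close look at them, and hand-in returned no verdict.

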